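Wedge the sensor panel off its base

ROBOT

A 6-joint arm with a two-finger parallel gripper is mounted at the origin on the work surface. World frame = base frame: x ahead of the robot, y to its left, z up, the work surface at z = 0. Lengths are in m, angles in rad, forces in N, time in s.
With the tool pointing down it reaches from about 0.35 to 0.85 m from the base axis. Payload 8.1 kg.
Tool frame: the origin (TCP) lies at the very end of the fingers, on their centre line; the grasp point (between the pads) lies 19 mm behind it; z points along the fingers, y is the direction in which the jaws open and shut (so a half turn about z gives the same grasp; the last joint's range is limited). The gripper opens to 93 mm and grips with 3 to 60 N. Pads are 15 mm wide; open, the fingers measure 128 mm over their backs; the gripper's body (75 mm by 188 mm) begins 65 mm behind the grasp point.
Start: joints at [-1.2, 0.13, 1.488, -0, 1.523, -0.085], TCP at [0.264, -0.539, 0.219] pointing down, gripper open.
Joint ranges: [-2.96, 2.96], [-0.89, 2.26], [0.02, 2.5], [-1.34, 4.48], [0, 2.73], [-2.66, 2.66]. Speed limits (rad/s): [2.39, 2.39, 2.79, 3.14, 3.14, 3.14].

INTERFACE

Orientations are given as a rotation vector (axis times angle).
In Python, from plant import * gives the robot as it stands.
- The arm moves only by the tool apply_moves, never from a script. Its argument "commands" is one flat list of numbers, 7 for each row, row after row: the shift along the world's x, y, z in cm, then the turn, a rotation vector about the world's x, y, z in rad, then the finger opening in cm, from 0 to 9.3. A call has 1 to 8 rows; each row shifts and turns the pose as measured when the row begins; what a row does not reach is not made up. A row lasts 1/8 s, in which the tool goes at most 62.5 mm and 10.7 degrees, less where a joint would pass 70% of its speed; a pose out of reach is approached as far as the arm can. A call with a gripper value outside its range is refused whole. The fingers move at their own pace and stop on an object; "squeeze" is the grip in N (left out, the last holds). Time passes only in rows, so rows that do not move let the fingers close. It gives the time, the measured TCP pose, the force and the opening at its end, in the units of the state.
- read_state(): the state, without advancing time (a new reading comes with each control period).
- read_camera(name): name is "scene" or "top" or "wrist"; returns (picture, depth): 384x512x3 uint8, blue, green, red; 384x512 float32, m along the optical axis (not along the pixel's ray), 0 where there is no reading.
- camera_model(name): a dict with "intrinsics" (3x3 intrinsics, pixels), "R" (3x3) and "t" (3): a world point X has camera coordinates R X + t. Camera axes: x right, y down, z forward; pixel columns grow to the right and rows downward; lengths in m; the calibration is good to about 2 mm. A picture is of the moment at which its call begins: read the wrist's pose just before it. camera_model takes no time and is no camera call; for the wrist camera it gives the pose at the moment of the call.
- close_job(): hands the job in, once; it reports no verdict.
Trained networks look in the newest picture that a camera, given by its name, has taken for a name from the list of things; names that differ only in an ending like _2 or _b are one class to them, and where a whole thing is asked for, a point or a joint stands for the part that bears it (a point fixed in the world has none). Each returns a list of dicts, best first, with "conf" (0 to 1); they miss things now and then, are a little off and sometimes report something else, mostly with a low value. They report only what shows in the picture. A call takes as long as a camera call. They do not tell look-alikes from the thing itself.
- find_in(query, camera): "point" ([x, y, z] in m, in the coordinates of the camera as it stood for that picture, good to about 4 mm: the middle of the surface that is visible of it).
- cut_out(query, camera): "mask" (384x512 bool, what is visible of it).
- spot_point(query, camera): "point" ([x, y, z] in m, in the coordinates of the camera as it stood for that picture, good to about 4 mm: a listed point, or the origin of a listed thing).
The state is a dict: "t": time; "q": joint angles; "dq": joint speeds; "joint_torque": joint torques, N m; "tool_pos": TCP position; "orientation": TCP orientation; "force": force on the tool from outside, world axes, zero at the start; "wrist_torque": the same for the moment, N m; "opening": finger opening in m.
Only numpy, scipy, OpenCV 4.12 (cv2) and the standard library are available. Lean on these libraries where they do the work, as an engineer would, in place of code of your own. Each camera call takes 0.05 s, during which the arm holds its last target. There are 200 camera calls.

TASK

The sensor panel is stuck down on its base's seal and I need to reach a connector under it: take the nylon wedge and push it, thin end first, through the opening in the middle of the base's front bar until the panel's front edge just lifts off the base, by about 4 mm and not much more. Finish still holding the wedge in place there, so that the wedge alone carries the panel: do not lift the panel with the fingers, do not let go of the wedge, and leave the other things on the bench as they are.

Things in the scene. Friction and masses are not known exactly. Their poses are not given: they have to be found in the camera images.
- base: low aluminium mounting frame screwed to the bench (cannot move), 258 mm deep, 236 mm wide (274 over its screw lugs), 12 mm high with its seal. Origin on the bench straight below the middle of the panel's front edge; +x runs to the rear (hinge side), +z up. The front bar lies at x = -18 to +12 mm; behind it the frame is hollow to x = 220 mm (only a 3 mm board from x = 145 mm)
- opening (a point): the same point and axes as base. Middle of the opening in the front bar: 52 mm wide (y = -26 to +26 mm) and down to the bench, so that a wedge slides on the bench along +x straight in under the panel; seen from above it is the gap in the bar's rim, which stands out 18 mm in front of the panel
- panel: black sensor panel, plate 225 mm deep, 220 wide, 5 thick, about 0.8 kg, green boards and white sockets on top (12 mm). Hinged along its rear edge; lies on the base, underside 12 mm above the bench, front edge bridging the opening. Lifting the front edge takes 3 to 6 N; it sinks back if not carried. Origin in the middle of the front edge's underside; +x to the rear, the hinge line at x = 225 mm
- panel_lip (a point): middle of the panel's front lower edge, above the opening: 12 mm above the bench when shut, 16 mm when lifted by 4 mm
- wedge: off-white nylon wedge, 140 mm long, 30 wide, 0.085 kg, lying flat. Origin at the centre of its underside; +x points to the thin end. Top slopes straight from 25 mm high at x = -30 to 3 mm at the tip, x = +70 mm. The rear (x = -70 to -30 mm) is a plain block 25 mm high, to grip across its width. Pushing it in under load takes about 4 to 12 N; it does not slide back by itself
- wedge_tip (a point): middle of the lower edge of the wedge's thin end, 70 mm ahead of its origin. Sliding on the bench the wedge meets the panel's edge when this point is 41 mm past it (x = 41 mm from opening) and has lifted it 4 mm at 59 mm: 1 mm of lift for 4.5 mm of travel
- wedge_grip (a point): centre of the wedge's thick rear block, 48 mm behind its origin and 12.5 mm above its underside
- block: bystander: off-white nylon packing block of the same length, width and height (140 x 30 x 25 mm) but not tapered; origin at the centre of its underside. It may lie on either side, with the wedge on the other
- screwdriver: bystander: screwdriver with black handle, 160 mm, lying
- jar: bystander: glass jar with steel cap, 60 mm across, 75 mm high, standing
- tape: bystander: roll of black tape lying flat, 90 mm across, 24 mm high
- spool: bystander: spool of solder wire standing on end, 52 mm across, 48 mm high
Mind the look-alikes: they are no part of the job. Leave any blue, green or purple look-alike of the wedge alone.

How it is judged:
On the way:
1. the wedge's thin end is in the opening under the panel's edge, the panel still down on its base (x of wedge_tip in the frame of opening above 0.005 m and y of wedge_tip in the frame of opening between -0.02 and 0.02 m and height (world z) of panel_lip below 0.0135 m), for 0.05 s.
At the end, for the whole second after the job is handed in: front edge of the panel still, 2 to 6 mm above where it lay, carried by the wedge alone (over 1 N; no robot part or block on the panel); wedge flat within 0.15 rad, tip 30 mm or more past the panel's edge and within 20 mm of the opening's middle; fingers still on the wedge (over 2 N) (height (world z) of panel_lip between 0.014 and 0.018 m and x of wedge_tip in the frame of opening above 0.03 m and y of wedge_tip in the frame of opening between -0.02 and 0.02 m and angle between wedge's own z axis and vertical below 0.15 rad and contact force between wedge and panel above 1 N and contact force between the fingers and wedge above 2 N and contact force between each of the fingers, the arm, block and panel below 0.5 N and linear speed of each of wedge, panel below 0.01 m/s); the arm keeps its last pose, push and grip.
It fails at once if the panel's front edge is raised 10 mm or more (height (world z) of panel_lip above 0.022 m).
It fails at once if the fingers or the arm press on or lift the panel (over 3 N) (contact force between any of the fingers, the arm and panel above 3 N).
It fails at once if a bystander (block, screwdriver, jar, tape, spool) is shoved more than 30 mm or knocked over (distance of any of block, screwdriver, jar, tape, spool from where it was at the start of the episode above 0.03 m or angle between any of block, jar, tape, spool's own z axis and vertical above 0.5 rad).
It also fails if it takes over 45 s, if anything falls off the work surface, if the arm or the gripper's body presses on something with over 40 N, if the wrist force passes 120 N, or if a joint passes its speed limit or range.

## Working session

There is one attempt and no reset: what is moved stays moved. The work goes in short steps, Python scripts to look and compute and a tool call to move; the robot and the scene stay as the last step left them, time stands still between calls to the robot, and variables do not carry over. Pictures are saved under pics/ and viewed, about 8 in all and at most 12, crops included, and the job is handed in when it is done.

Besides the shell and the picture viewer there is one more tool, called as name(argument=value, ...) on one line, values as JSON. apply_moves: Moves the arm, as the interface text tells. Its arguments: {"type":"object","properties":{"commands":{"type":"array"},"squeeze":{"type":"number"}},"required":["commands"]}

```bash
mkdir -p pics; cat > h.py <<'E'
from plant import *
import numpy as np, cv2
def world(cam,p,m=None):
    m=m or camera_model(cam); return np.array(m["R"]).T@(np.array(p)-np.array(m["t"]))
def cloud(cam,depth,m=None):
    m=m or camera_model(cam); K=np.array(m["intrinsics"])
    v,u=np.mgrid[:384,:512]
    c=np.stack([(u-K[0,2])/K[0,0]*depth,(v-K[1,2])/K[1,1]*depth,depth],-1)
    return (c-np.array(m["t"]))@np.array(m["R"])
E
python3 - <<'E'
from h import *
s=read_state(); print(s["t"],s["tool_pos"],s["orientation"],s["opening"])
ims=[]
for c in("top","scene"):
    im,d=read_camera(c); ims.append(im); np.savez(f"{c}.npz",im=im,d=d)
    for q in("wedge","block","opening","panel_lip","wedge_tip","wedge_grip","base","panel"):
        r=spot_point(q,c)
        print(c,q,[(np.round(world(c,x["point"]),3).tolist(),round(x["conf"],2)) for x in r[:3]])
cv2.imwrite("pics/a.png",cv2.resize(ims[0],(800,600)));cv2.imwrite("pics/b.png",cv2.resize(ims[1],(800,600)))
print(read_state()["t"])
E
```

```text
0.0 [ 0.26390842 -0.53822874  0.21762625] [-3.05866132e+00 -7.09355408e-01  4.08895975e-04] 0.0930347929567656
top wedge [([0.25, -0.237, 0.001], 0.88), ([0.437, -0.285, 0.001], 0.78), ([0.494, -0.135, 0.004], 0.69)]
top block [([0.444, 0.309, 0.0], 0.75)]
top opening [([0.616, 0.059, -0.003], 0.67), ([0.483, -0.45, 0.0], 0.36)]
top panel_lip [([0.614, 0.057, 0.017], 0.81)]
top wedge_tip [([0.643, -0.161, -0.001], 0.93), ([0.5, -0.319, -0.003], 0.9), ([0.302, -0.285, 0.001], 0.83)]
top wedge_grip [([0.511, -0.094, 0.014], 0.95), ([0.399, -0.262, 0.009], 0.94), ([0.207, -0.205, 0.01], 0.7)]
top base [([0.618, 0.059, -0.001], 0.86), ([0.482, -0.45, 0.0], 0.69)]
top panel [([0.609, 0.054, 0.013], 0.88)]
scene wedge [([0.684, -0.224, -0.003], 0.95), ([0.256, -0.237, 0.003], 0.81), ([0.444, -0.288, -0.001], 0.74)]
scene block [([0.452, 0.309, -0.001], 0.69)]
scene opening [([0.616, 0.052, -0.004], 0.7)]
scene panel_lip [([0.619, 0.051, 0.009], 0.77)]
scene wedge_tip [([0.467, -0.2, -0.001], 0.89), ([0.308, -0.284, 0.002], 0.89), ([0.65, -0.165, -0.001], 0.62)]
scene wedge_grip [([0.517, -0.092, 0.011], 0.89), ([0.402, -0.263, 0.009], 0.86), ([0.214, -0.211, 0.009], 0.77)]
scene base [([0.616, 0.053, -0.003], 0.61)]
scene panel []
0.9
```

View pics/a.png

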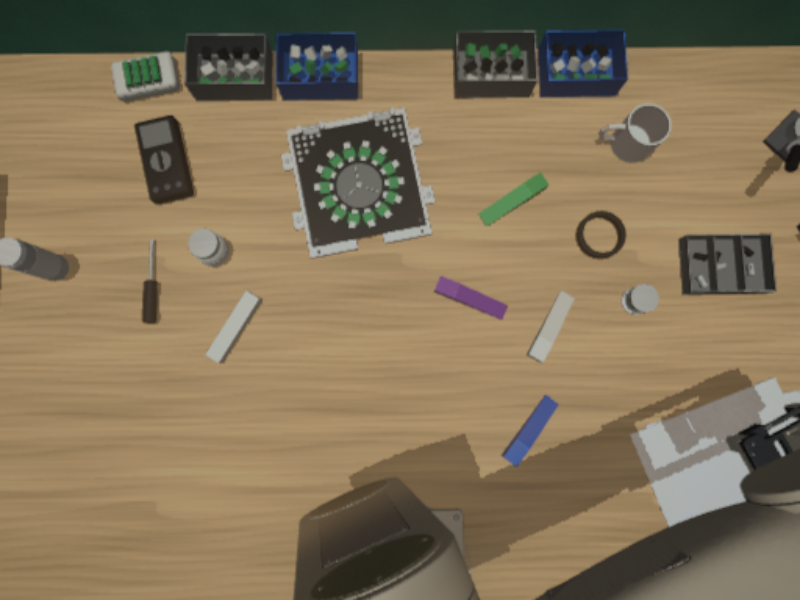

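View pics/b.png

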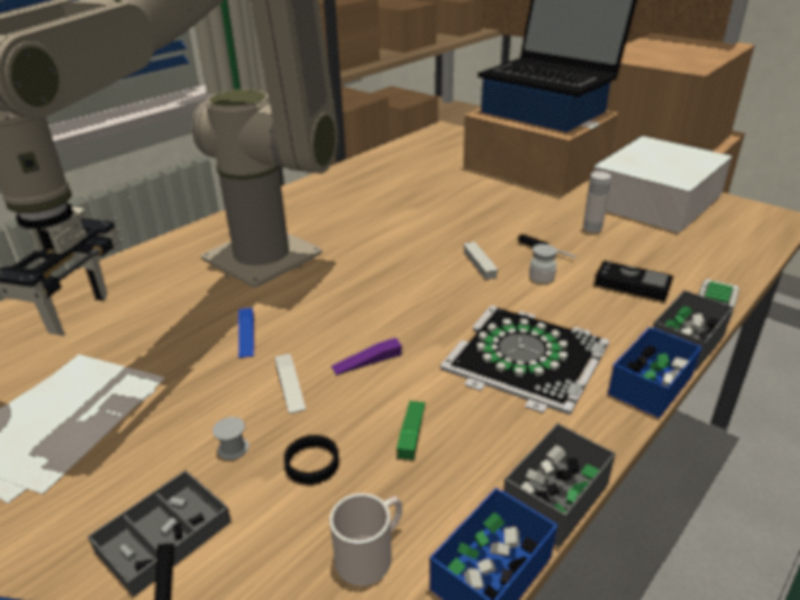

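The top picture shows these candidates:
- White pieces at (550,327) and (233,327).
- Coloured look-alikes: purple (470,298), blue (530,430) and green (513,200).

By the description, the wedge is one of the two white ones. I'll use depth profiles and a close crop to tell which is tapered.

```bash
python3 - <<'E'
from h import *
z=np.load("top.npz"); im,d=z["im"],z["d"]; P=cloud("top",d)
hsv=cv2.cvtColor(im,cv2.COLOR_BGR2HSV)
print(np.array(camera_model("top")["intrinsics"])[0,0], camera_model("top")["t"])
for nm,(u,v) in dict(right=(352,209),left=(149,209)).items():
    m=np.zeros((384,512),bool); m[v-32:v+32,u-25:u+25]=True
    m&=(hsv[...,1]<60)&(hsv[...,2]>110)
    n,l,st,c=cv2.connectedComponentsWithStats(m.astype(np.uint8)); k=1+np.argmax(st[1:,4]); m=l==k
    p=P[m]; c0=p[:,:2].mean(0); w,V=np.linalg.eigh(np.cov((p[:,:2]-c0).T)); a=V[:,1]; a=a*np.sign(a[0])
    s=(p[:,:2]-c0)@a
    print(nm,m.sum(),c0.round(3),"dir",a.round(3),"len",s.min().round(3),s.max().round(3))
    for lo in np.arange(-.07,.07,.02):
        q=p[(s>=lo)&(s<lo+.02)]; print(round(lo,2),len(q),np.median(q[:,2]).round(4) if len(q) else None)
a=cv2.resize(im[175:245,325:380],None,fx=7,fy=7,interpolation=cv2.INTER_CUBIC)
b=cv2.resize(im[60:170,175:285],(490,490),interpolation=cv2.INTER_CUBIC)
cv2.imwrite("pics/c.png",np.hstack([a,b[:490]]) if a.shape[0]==490 else a)
E
```

```text
391.24002473987304 [0.00568937 0.47901012 1.09888919]
right 506 [ 0.436 -0.282] dir [ 0.771 -0.636] len -0.262 0.075
-0.07 62 0.0243
-0.05 78 0.0249
-0.03 73 0.0234
-0.01 74 0.0187
0.01 70 0.0139
0.03 68 0.0098
0.05 67 0.0056
0.07 11 0.0013
left 522 [0.444 0.305] dir [ 0.608 -0.794] len -0.07 0.17
-0.07 64 0.0247
-0.05 83 0.0249
-0.03 79 0.0249
-0.01 79 0.0243
0.01 78 0.0252
0.03 79 0.0249
0.05 53 0.0244
0.07 0 None
```

View pics/c.png

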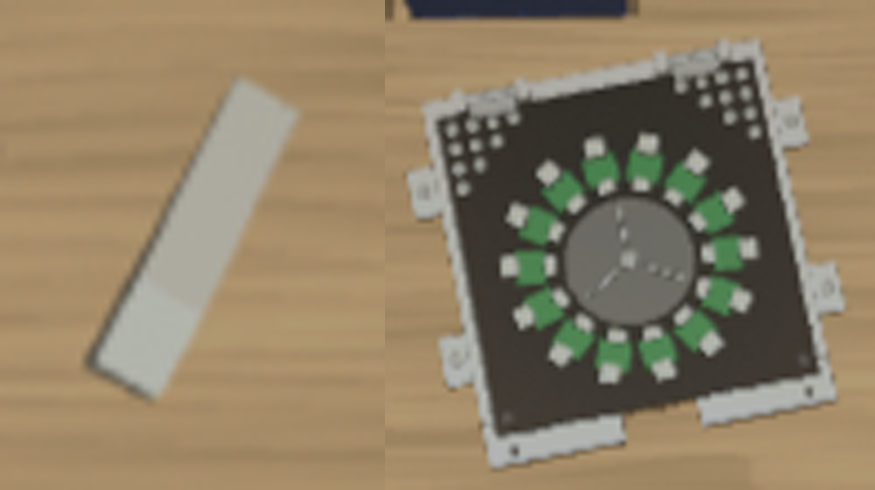

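The right-hand white piece, at top-picture pixel (550,327), drops from 25 mm to about 3 mm, so it is the wedge. Its thin end points to the top right of the picture. The left piece at (233,327) is a constant 25 mm high, so it is the block. The crop also shows the gap in the base's front bar, between the rim ends at about (625,430) and (700,410). I'll move above the wedge's grip area.

apply_moves(commands=[2.3,4.6,-1.0,0,0,-0.16,6,2.3,4.6,-1.0,0,0,-0.16,6,2.3,4.6,-1.0,0,0,-0.16,6,2.3,4.6,-1.0,0,0,-0.16,6,2.3,4.6,-1.0,0,0,-0.16,6,2.3,4.6,-1.0,0,0,-0.16,6], squeeze=35)

```text
t: 1.65
tool_pos: [0.4037, -0.2583, 0.1583]
orientation: [3.024, -0.837, 0.002]
force: [1.2, -0.2, -0.5]
opening: 0.06
```

```bash
cat >> h.py <<'E'
from scipy.spatial.transform import Rotation as Rot
def tool():
    s=read_state(); Rm=Rot.from_rotvec(s["orientation"]).as_matrix()
    return s, Rm, np.degrees(np.arctan2(Rm[1,0],Rm[0,0]))
def rect(P,m):
    p=P[m][:,:2]; (c,wh,a)=cv2.minAreaRect((p*1000).astype(np.float32)); return np.array(c)/1000,wh,a
E
cat > look.py <<'E'
from h import *
import sys
s,Rm,yaw=tool(); m=camera_model("wrist"); im,d=read_camera("wrist"); P=cloud("wrist",d,m)
print("t",s["t"],"tcp",s["tool_pos"].round(4),"yaw",yaw.round(1),"z",Rm[:,2].round(3),"open",s["opening"],"F",np.round(s["force"],1),"q6",s["q"][5])
for q in ("wedge_tip","wedge_grip","wedge","opening","panel_lip"):
    print(q,[(np.round(world("wrist",x["point"],m),4).tolist(),round(x["conf"],2)) for x in spot_point(q,"wrist")[:2]])
np.savez("wrist.npz",im=im,P=P); cv2.imwrite(sys.argv[1],cv2.resize(im,(768,576)))
E
python3 look.py pics/d.png
python3 - <<'E'
from h import *
z=np.load("top.npz"); im,d=z["im"],z["d"]; P=cloud("top",d); hsv=cv2.cvtColor(im,cv2.COLOR_BGR2HSV)
m=np.zeros((384,512),bool); m[180:240,332:372]=True; m&=(hsv[...,1]<70)&(hsv[...,2]>110)&(P[...,2]>.002)&(P[...,2]<.028)
m=cv2.morphologyEx(m.astype(np.uint8),cv2.MORPH_OPEN,np.ones((3,3),np.uint8))>0
print("wedge rect",rect(P,m),m.sum())
p=P[m]; c=p[:,:2].mean(0); V=np.linalg.eigh(np.cov((p[:,:2]-c).T))[1][:,1]; print(c,np.degrees(np.arctan2(V[1],V[0])))
E
```

```text
t 1.65 tcp [ 0.4037 -0.2583  0.1583] yaw -31.0 z [ 0.001 -0.004 -1.   ] open 0.059962898014859975 F [ 1.2 -0.2 -0.5] q6 1.437323538845748
wedge_tip [([0.3022, -0.2807, 0.0024], 0.68), ([0.4981, -0.3203, -0.001], 0.65)]
wedge_grip [([0.5122, -0.0889, 0.0141], 0.96), ([0.4005, -0.2569, 0.0135], 0.88)]
wedge [([0.4911, -0.1337, -0.0014], 0.79), ([0.2471, -0.2353, 0.0008], 0.68)]
opening []
panel_lip [([0.4365, -0.281, -0.0024], 0.73)]
wedge rect (array([ 0.43544214, -0.28535248]), (35.357303619384766, 136.71258544921875), 59.63507843017578) 464
[ 0.43569322 -0.28285367] 149.6673468438072
```

View pics/d.png

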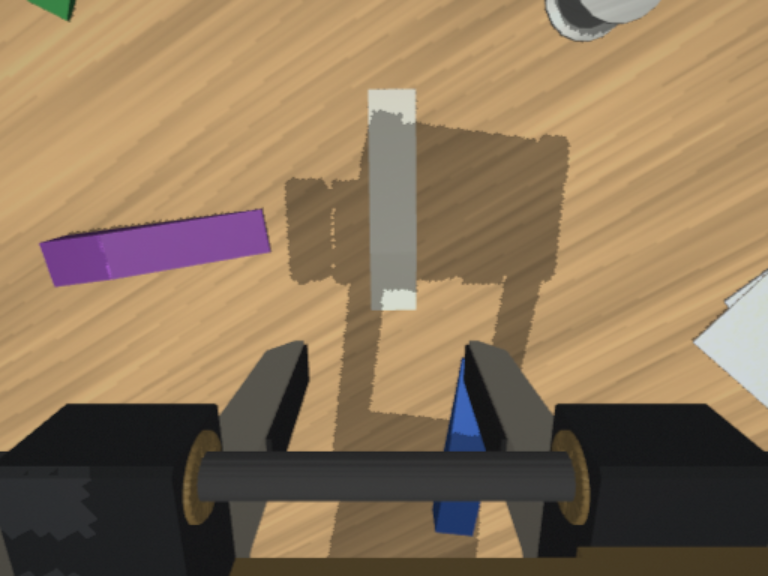

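The wrist picture shows the wedge at x 368–416, y 90–310, thin end up and almost parallel to the jaws' mid-plane. The jaws straddle it. I'll measure it from the wrist depth.

```bash
python3 - <<'E'
from h import *
z=np.load("wrist.npz"); im,P=z["im"],z["P"]
m=np.zeros((384,512),bool); m[55:212,238:286]=True
hsv=cv2.cvtColor(im,cv2.COLOR_BGR2HSV)
m&=(hsv[...,1]<60)&(P[...,2]<.03)
m=cv2.morphologyEx(m.astype(np.uint8),cv2.MORPH_OPEN,np.ones((3,3),np.uint8))>0
c,wh,a=rect(P,m); print(c,wh,a,m.sum())
p=P[m]; g=p[p[:,2]>.0225][:,:2]; print("block top",rect(P,m&(P[...,2]>.0225)),"tip",p[np.argsort(-(p[:,0]*.866-p[:,1]*.5))[:30]].mean(0))
for lo in range(60,210,25): 
    r=P[lo:lo+25][m[lo:lo+25]]; print(lo,r.mean(0).round(4))
E
```

```text
[ 0.43654565 -0.2815433 ] (31.39187240600586, 147.22848510742188) 59.4847526550293 4609
block top (array([ 0.40319205, -0.26260025]), (29.782007217407227, 56.945556640625), 59.924842834472656) tip [ 0.49907496 -0.31927483  0.00126379]
60 [ 0.4895 -0.313   0.0051]
85 [ 0.4696 -0.3018  0.0102]
110 [ 0.4498 -0.2901  0.015 ]
135 [ 0.4299 -0.2782  0.0199]
160 [ 0.4093 -0.2662  0.0242]
185 [ 0.3885 -0.2537  0.024 ]
```

apply_moves(commands=[-0.6,-0.1,-5,0,0,0,6,0,0,-5,0,0,0,6,0,0,-4,0,0,0,6,0,0,-0.9,0,0,0,6,0,0,0,0,0,0,6])

```text
t: 2.58
tool_pos: [0.3965, -0.2701, 0.0107]
orientation: [3.021, -0.83, 0.013]
force: [0.4, 0.0, 0.9]
opening: 0.0599
```

apply_moves(commands=[0.1,1.0,0,0,0,0,6,0,0,0,0,0,0,6])

```text
t: 2.82
tool_pos: [0.3994, -0.2616, 0.014]
orientation: [3.019, -0.83, 0.021]
force: [0.4, 0.0, -0.3]
opening: 0.0599
```

apply_moves(commands=[-0.1,0.1,-0.9,0,0,0,6,0,0,0,0,0,0,6])

```text
t: 3.08
tool_pos: [0.3996, -0.2611, 0.0061]
orientation: [3.018, -0.829, 0.025]
force: [-0.8, 0.7, -0.3]
opening: 0.06
```

```bash
cat > go.py <<'E'
from h import *
import sys
x,y,z,yaw=map(float,sys.argv[1:5])
s,Rm,yw=tool()
T=Rot.from_euler("z",yaw,degrees=True)*Rot.from_rotvec([np.pi,0,0])
print("shift cm",((np.array([x,y,z])-s["tool_pos"])*100).round(2),"rot",(T*Rot.from_matrix(Rm).inv()).as_rotvec().round(4),"F",np.round(s["force"],1),"yaw",yw.round(2),"z",Rm[:,2].round(3),"open",s["opening"].round(4),"q",s["q"].round(2),"t",s["t"])
E
python3 go.py 0.398 -0.2598 0.004 -30.4
```

```text
Traceback (most recent call last):
  File "go.py", line 6, in <module>
    print("shift cm",((np.array([x,y,z])-s["tool_pos"])*100).round(2),"rot",(T*Rot.from_matrix(Rm).inv()).as_rotvec().round(4),"F",np.round(s["force"],1),"yaw",yw.round(2),"z",Rm[:,2].round(3),"open",s["opening"].round(4),"q",s["q"].round(2),"t",s["t"])
                                                                                                                                                                                                        ^^^^^^^^^^^^^^^^^^
AttributeError: 'float' object has no attribute 'round'
```

```bash
sed -i 's/s\["opening"\].round(4)/s["opening"]/' go.py; python3 go.py 0.398 -0.2598 0.004 -30.4
```

```text
shift cm [-0.16  0.13 -0.21] rot [0.0157 0.0125 0.0053] F [-0.8  0.7 -0.3] yaw -30.7 z [ 0.012 -0.016 -1.   ] open 0.05996434747963553 q [-0.68  0.    2.03 -0.    1.09  1.43] t 3.075
```

apply_moves(commands=[-0.15,0.1,-0.2,0.016,0.012,0.005,6,0,0,0,0,0,0,6,0,0,0,0,0,0,2,0,0,0,0,0,0,2,0,0,0,0,0,0,2,0,0,0,0,0,0,2,0,0,0,0,0,0,2], squeeze=40)

```text
t: 3.95
tool_pos: [0.3982, -0.2602, 0.0041]
orientation: [-3.031, 0.823, 0.001]
force: [-0.3, 0.1, -0.5]
opening: 0.0296
```

```bash
python3 go.py 0.398 -0.2598 0.004 -30.4
```

```text
shift cm [-0.02  0.04 -0.01] rot [-0.0013 -0.0003 -0.0001] F [-0.3  0.1 -0.5] yaw -30.39 z [-0.     0.001 -1.   ] open 0.02958137513472369 q [-0.69  0.02  2.02  0.    1.1   1.41] t 3.95
```

apply_moves(commands=[0,0,4,0,0,0,2,0,0,4,0,0,0,2,0.8,4.8,1,0,0,0.12,2,0.8,4.8,0,0,0,0.12,2,0.8,4.8,0,0,0,0.12,2,0.8,4.8,0,0,0,0.12,2,0.8,4.8,0,0,0,0.12,2,0.8,4.5,0,0,0,0.12,2])

```text
t: 4.95
tool_pos: [0.4457, 0.031, 0.0974]
orientation: [3.125, 0.321, 0.002]
force: [0.3, -0.6, -0.6]
opening: 0.03
```

```bash
python3 go.py 0.449 0.025 0.09 10.5; python3 look.py pics/e.png
python3 - <<'E'
from h import *
s=read_state();print(s["t"],s["tool_pos"])
E
```

```text
shift cm [ 0.33 -0.6  -0.74] rot [-0.      0.001  -0.0214] F [ 0.3 -0.6 -0.6] yaw 11.73 z [ 0.001  0.    -1.   ] open 0.030006084298874268 q [-0.05 -0.2   2.04  0.    1.3   1.32] t 4.95
t 4.95 tcp [0.4457 0.031  0.0974] yaw 11.7 z [ 0.001  0.    -1.   ] open 0.030006084298874268 F [ 0.3 -0.6 -0.6] q6 1.32067494460153
wedge_tip [([0.5598, 0.0555, 0.0898], 0.68)]
wedge_grip [([0.4505, 0.0353, 0.1087], 0.95), ([0.5117, -0.0892, 0.0129], 0.87)]
wedge [([0.4927, -0.138, 0.0023], 0.9), ([0.4915, 0.0454, 0.0915], 0.71)]
opening []
panel_lip []
5.25 [0.44543342 0.02856394 0.09706861]
```

View pics/e.png

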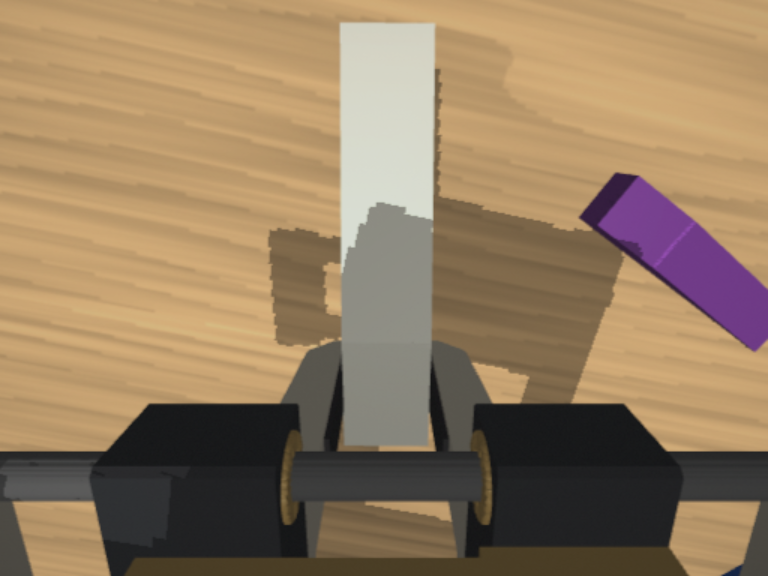

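```bash
python3 - <<'E'
from h import *
z=np.load("top.npz"); im,d=z["im"],z["d"]; P=cloud("top",d); hsv=cv2.cvtColor(im,cv2.COLOR_BGR2HSV)
# aluminium front bar pieces: bright low-sat; use pixels, intersect with z=0.011
reg=np.zeros((384,512),bool); reg[142:168,180:285]=True
m=reg&(hsv[...,1]<60)&(hsv[...,2]>110)
n,l,st,c=cv2.connectedComponentsWithStats(m.astype(np.uint8))
M=camera_model("top");K=np.array(M["intrinsics"])
def ray(u,v,h):
    dr=np.array(M["R"]).T@np.array([(u-K[0,2])/K[0,0],(v-K[1,2])/K[1,1],1]); o=-np.array(M["R"]).T@np.array(M["t"])
    return o+dr*(h-o[2])/dr[2]
for k in range(1,n):
    if st[k,4]>60:
        mm=l==k; ys,xs=np.nonzero(mm); b=cv2.boxPoints(cv2.minAreaRect(np.stack([xs,ys],1).astype(np.float32)))
        print(st[k],"z",np.median(P[mm][:,2]).round(4),"box world",[ray(u,v,.012)[:2].round(4).tolist() for u,v in b])
# dark panel
reg=np.zeros((384,512),bool); reg[65:165,180:280]=True
m=(reg&(hsv[...,2]<75)).astype(np.uint8); n,l,st,c=cv2.connectedComponentsWithStats(m); k=1+np.argmax(st[1:,4]); ys,xs=np.nonzero(l==k)
r=cv2.minAreaRect(np.stack([xs,ys],1).astype(np.float32)); b=cv2.boxPoints(r)
print("panel",r,[ray(u,v,.017)[:2].round(4).tolist() for u,v in b])
E
```

```text
[188 142  41  23 289] z 0.0108 box world [[0.5951, 0.2141], [0.6515, 0.1949], [0.606, 0.0743], [0.5501, 0.0942]]
[245 142  31  14 211] z 0.0111 box world [[0.6205, 0.0296], [0.6422, -0.0599], [0.6191, -0.065], [0.5976, 0.0243]]
panel ((229.07191467285156, 114.68109130859375), (72.46273803710938, 72.60636901855469), 78.95906829833984) [[0.8158, 0.2023], [0.8574, -0.0137], [0.6352, -0.0514], [0.5959, 0.1599]]
```

apply_moves(commands=[0.25,-0.5,-3,0,0,-0.023,2,0,0,-3,0,0,0,2,0,0,-2,0,0,0,2,0,0,0,0,0,0,2])

```text
t: 5.75
tool_pos: [0.4482, 0.0176, 0.0158]
orientation: [3.129, 0.256, 0.002]
force: [-0.6, 0.3, -0.5]
opening: 0.0294
```

```bash
python3 go.py 0.4478 0.0233 0.0045 10.4
```

```text
shift cm [-0.04  0.57 -1.13] rot [0.0016 0.0016 0.0183] F [-0.6  0.3 -0.5] yaw 9.35 z [ 0.002 -0.002 -1.   ] open 0.029448806614799202 q [-0.07 -0.08  2.09 -0.    1.13  1.33] t 5.75
```

apply_moves(commands=[0,0.55,-0.7,0,0,0.018,2,0,0,0,0,0,0,2])

```text
t: 6.0
tool_pos: [0.4492, 0.0221, 0.0098]
orientation: [3.127, 0.282, 0.005]
force: [-0.9, -0.9, -1.0]
opening: 0.0297
```

```bash
python3 go.py 0.4478 0.0233 0.0045 10.4; python3 - <<'E'
from h import *
im,d=read_camera("scene"); np.savez("s2.npz",im=im,d=d)
im2,d2=read_camera("top"); np.savez("t2.npz",im=im2,d=d2)
a=cv2.resize(im[170:280,240:400],(800,550),interpolation=cv2.INTER_CUBIC); cv2.imwrite("pics/f.png",a)
P=cloud("top",d2); print("lip",[np.round(world("top",x["point"]),4) for x in spot_point("panel_lip","top")])
E
```

```text
shift cm [-0.14  0.12 -0.53] rot [0.0017 0.0035 0.0019] F [-0.9 -0.9 -1. ] yaw 10.29 z [ 0.004 -0.002 -1.   ] open 0.029667180075885004 q [-0.06 -0.07  2.09 -0.    1.11  1.33] t 6.0
lip [array([0.6169, 0.0558, 0.015 ])]
```

View pics/f.png

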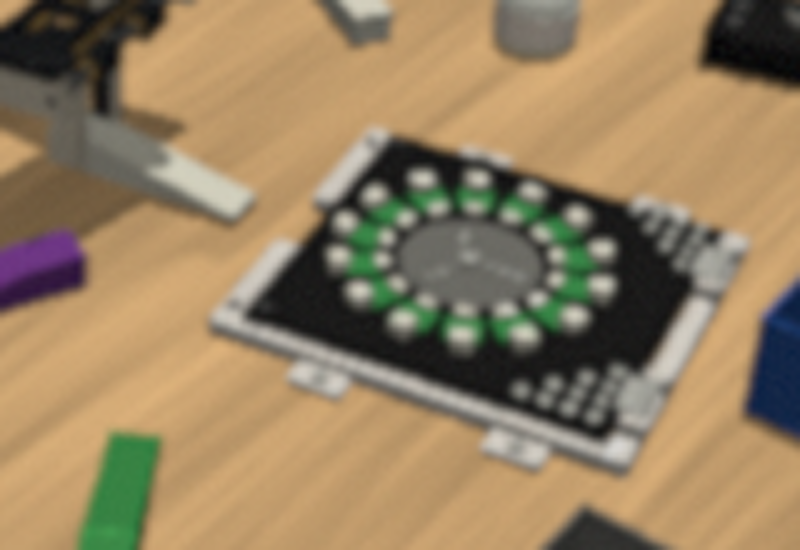

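The scene crop shows the wedge tip at (240,205), in line with the gap between the rim ends at (285,245) and (320,200). I'll lower it to the bench and check the contact force.

apply_moves(commands=[-0.1,0.1,-0.5,0.002,0.003,0.002,2,0,0,0,0,0,0,2])

```text
t: 6.4
tool_pos: [0.4496, 0.0233, 0.006]
orientation: [3.128, 0.286, 0.005]
force: [-0.1, -0.4, -0.5]
opening: 0.03
```

```bash
python3 go.py 0.4478 0.0233 0.0045 10.4
```

```text
shift cm [-0.18  0.   -0.15] rot [-0.0002  0.0033 -0.0005] F [-0.1 -0.4 -0.5] yaw 10.43 z [ 0.003  0.    -1.   ] open 0.029954272417815987 q [-0.06 -0.06  2.09  0.    1.1   1.33] t 6.4
```

apply_moves(commands=[0,0,-0.2,0,0.003,0,2,0,0,0,0,0,0,2,1.5,0.27,0,0,0,0,2,1.5,0.27,0,0,0,0,2,1.5,0.27,0,0,0,0,2,0,0,0,0,0,0,2])

```text
t: 7.15
tool_pos: [0.4953, 0.0314, 0.0041]
orientation: [3.128, 0.286, -0.002]
force: [-0.6, -0.5, -0.7]
opening: 0.0298
```

```bash
cat >> go.py <<'E'
d=s["tool_pos"][:2]-np.array([.615,.054]); print("TCP in base x,y mm",(1000*(d@[.9836,.1805])).round(1),(1000*(d@[-.1805,.9836])).round(1),"tip x",(1000*(d@[.9836,.1805])+118).round(1))
E
python3 go.py 0.4478 0.0233 0.0045 10.4
```

```text
shift cm [-4.75 -0.81  0.04] rot [ 0.0003 -0.0011 -0.0007] F [-0.6 -0.5 -0.7] yaw 10.44 z [-0.001 -0.    -1.   ] open 0.029823791213559582 q [-0.04  0.08  1.96 -0.    1.1   1.35] t 7.15
TCP in base x,y mm -121.8 -0.6 tip x -3.8
```

apply_moves(commands=[1.4,0.3,0,0,0,0,2,1.4,0.28,0,0,0,0,2,0,0,0,0,0,0,2])

```text
t: 7.52
tool_pos: [0.5214, 0.0368, 0.0041]
orientation: [3.128, 0.286, -0.007]
force: [0.4, 0.3, 0.2]
opening: 0.0294
```

```bash
python3 go.py 0.4478 0.0233 0.0045 10.4; python3 - <<'E'
from h import *
im,d=read_camera("scene"); im2,d2=read_camera("top"); np.savez("t3.npz",im=im2,d=d2); np.savez("s3.npz",im=im,d=d)
a=cv2.resize(im[190:270,270:350],(480,480),interpolation=cv2.INTER_CUBIC); b=cv2.resize(im2[130:210,190:270],(300,300),interpolation=cv2.INTER_CUBIC)
b=np.vstack([b,np.zeros((180,300,3),np.uint8)]); cv2.imwrite("pics/g.png",np.hstack([a,b]))
E
```

```text
shift cm [-7.36 -1.35  0.04] rot [ 0.0009 -0.0045 -0.0009] F [0.4 0.3 0.2] yaw 10.45 z [-0.004 -0.001 -1.   ] open 0.029429561586102285 q [-0.03  0.15  1.89 -0.    1.11  1.36] t 7.525
TCP in base x,y mm -95.2 0.0 tip x 22.8
```

View pics/g.png

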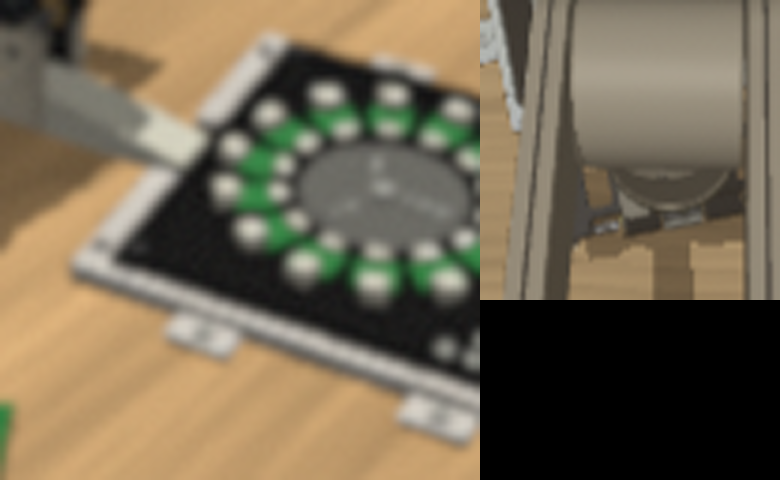

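The tip has gone under the panel edge, centred between the rim ends: the wedge meets the edge near (195,165) and the rims are on both sides. Next I'll advance in smaller steps and watch the force.

apply_moves(commands=[0.8,0.15,0,0,-0.004,0,2,0.7,0.13,0,0,0,0,2,0,0,0,0,0,0,2])

```text
t: 8.0
tool_pos: [0.5344, 0.0394, 0.004]
orientation: [3.128, 0.286, -0.004]
force: [1.1, 0.8, 0.2]
opening: 0.0296
```

```bash
python3 go.py 0.4478 0.0233 0.0045 10.4
```

```text
shift cm [-8.66 -1.61  0.05] rot [ 0.0011 -0.0028 -0.0006] F [1.1 0.8 0.2] yaw 10.44 z [-0.003 -0.001 -1.   ] open 0.029607028431116032 q [-0.02  0.18  1.85 -0.    1.12  1.37] t 8.0
TCP in base x,y mm -81.9 0.1 tip x 36.1
```

apply_moves(commands=[0.45,0.08,0,0,0,0,2,0,0,0,0,0,0,2])

```text
t: 8.25
tool_pos: [0.5386, 0.0401, 0.004]
orientation: [3.128, 0.286, -0.006]
force: [1.1, -0.4, 0.4]
opening: 0.0297
```

apply_moves(commands=[0.4,0.07,0,0,0,0,2,0,0,0,0,0,0,2])

```text
t: 8.5
tool_pos: [0.541, 0.0405, 0.0039]
orientation: [3.127, 0.286, -0.011]
force: [1.1, 0.2, 1.4]
opening: 0.0297
```

```bash
cat > lift.py <<'E'
from h import *
import sys
ex=np.array([.9836,.1805]);ey=np.array([-.1805,.9836])
M=camera_model("scene")
def an(im,d):
    P=cloud("scene",d,M); q=P[...,:2]-[.615,.054]; X=q@ex; Y=q@ey
    ok=(d>0)&(P[...,2]>.005)&(P[...,2]<.035)&(im.max(2)<75)
    f=ok&(X>.0)&(X<.05)&(abs(Y)<.105); r=ok&(X>.17)&(X<.22)&(abs(Y)<.105)
    return [round(1000*float(np.median(P[...,2][k])),2) for k in(f,r)]+[int(f.sum()),int(r.sum())]
for n in sys.argv[1:]:
    z=np.load(n); print(n,an(z["im"],z["d"]))
print("now",[an(*read_camera("scene")) for _ in range(2)])
print("lip",[(np.round(world("scene",x["point"]),4).tolist(),round(x["conf"],2)) for x in spot_point("panel_lip","scene")[:2]])
E
python3 go.py 0.4478 0.0233 0.0045 10.4; python3 lift.py scene.npz s2.npz s3.npz
```

```text
shift cm [-9.32 -1.72  0.06] rot [ 0.0016 -0.0068 -0.0009] F [1.1 0.2 1.4] yaw 10.45 z [-0.007 -0.002 -1.   ] open 0.029742662457169052 q [-0.02  0.2   1.83 -0.    1.12  1.37] t 8.5
TCP in base x,y mm -75.2 0.1 tip x 42.8
scene.npz [16.08, 16.32, 347, 494]
s2.npz [16.18, 16.54, 339, 494]
s3.npz [15.99, 16.16, 346, 489]
now [[15.86, 16.36, 336, 492], [16.08, 16.3, 340, 486]]
lip [([0.6219, 0.0493, 0.0132], 0.98)]
```

The depth-based lift measure works, with a noise of about 0.15 mm. I'll keep advancing in small steps.

apply_moves(commands=[0.5,0.09,0,0,-0.006,0,2,0,0,0,0,0,0,2])

```text
t: 8.9
tool_pos: [0.542, 0.0407, 0.0038]
orientation: [3.126, 0.286, -0.015]
force: [5.1, 0.3, 0.0]
opening: 0.03
```

apply_moves(commands=[0.5,0.09,0,0,0,0,2,0,0,0,0,0,0,2])

```text
t: 9.15
tool_pos: [0.5434, 0.0409, 0.0034]
orientation: [3.126, 0.286, -0.028]
force: [4.2, 1.2, -0.5]
opening: 0.0299
```

```bash
python3 go.py 0.4478 0.0233 0.0045 10.4; python3 lift.py
```

```text
shift cm [-9.56 -1.76  0.11] rot [ 0.0041 -0.0172 -0.001 ] F [ 4.2  1.2 -0.5] yaw 10.46 z [-0.017 -0.004 -1.   ] open 0.029883825442995653 q [-0.02  0.22  1.81 -0.    1.13  1.37] t 9.15
TCP in base x,y mm -72.7 0.1 tip x 45.3
now [[16.44, 16.34, 337, 498], [16.58, 16.42, 333, 495]]
lip [([0.6214, 0.052, 0.0106], 0.89), ([0.6184, 0.0553, 0.0092], 0.29)]
```

Contact: about 5 N and a lift of about 0.5 mm. The arm gives under load, so I'll use larger steps and correct the small tilt.

apply_moves(commands=[0.8,0.14,0.05,0.003,-0.02,0,2,0,0,0,0,0,0,2])

```text
t: 9.55
tool_pos: [0.5472, 0.0417, 0.0034]
orientation: [3.127, 0.287, -0.01]
force: [4.3, 1.3, -0.4]
opening: 0.0295
```

apply_moves(commands=[0.8,0.14,0.05,0.003,-0.02,0,2,0,0,0,0,0,0,2])

```text
t: 9.8
tool_pos: [0.5509, 0.0425, 0.0034]
orientation: [3.127, 0.288, 0.007]
force: [6.9, 0.6, 0.3]
opening: 0.0299
```

```bash
python3 go.py 0.4478 0.0233 0.0045 10.4; python3 lift.py
```

```text
shift cm [-10.31  -1.92   0.11] rot [ 0.0006  0.0043 -0.0018] F [6.9 0.6 0.3] yaw 10.51 z [ 0.004 -0.001 -1.   ] open 0.029865291869234777 q [-0.02  0.21  1.81 -0.    1.11  1.37] t 9.8
TCP in base x,y mm -65.1 0.2 tip x 52.9
now [[18.04, 16.6, 337, 492], [17.86, 16.55, 339, 490]]
lip [([0.6211, 0.054, 0.0104], 0.77)]
```

apply_moves(commands=[0.8,0.13,0.05,0,0,-0.001,2,0,0,0,0,0,0,2])

```text
t: 10.2
tool_pos: [0.5549, 0.0432, 0.0033]
orientation: [3.127, 0.287, -0.009]
force: [4.4, 1.3, -0.9]
opening: 0.0295
```

apply_moves(commands=[0.8,0.13,0.05,0,-0.01,-0.001,2,0,0,0,0,0,0,2])

```text
t: 10.45
tool_pos: [0.559, 0.044, 0.0034]
orientation: [3.126, 0.285, -0.007]
force: [4.3, 1.3, -1.1]
opening: 0.0297
```

```bash
python3 go.py 0.4478 0.0233 0.0045 10.4; python3 lift.py
```

```text
shift cm [-11.12  -2.07   0.11] rot [ 0.0029 -0.0043 -0.0005] F [ 4.3  1.3 -1.1] yaw 10.43 z [-0.004 -0.003 -1.   ] open 0.029694974530877796 q [-0.01  0.24  1.78 -0.    1.13  1.38] t 10.45
TCP in base x,y mm -56.8 0.3 tip x 61.2
now [[19.65, 16.87, 352, 495], [19.41, 16.87, 351, 493]]
lip [([0.6204, 0.0513, 0.016], 0.69)]
```

The lift is about 3.9 mm, so I'll hold, re-check and take one close look.

apply_moves(commands=[0,0,0,0,0,0,2,0,0,0,0,0,0,2,0,0,0,0,0,0,2,0,0,0,0,0,0,2])

```text
t: 11.1
tool_pos: [0.559, 0.044, 0.0033]
orientation: [3.126, 0.285, -0.007]
force: [-1.2, 0.0, 4.0]
opening: 0.0298
```

```bash
python3 go.py 0.4478 0.0233 0.0045 10.4; python3 lift.py; python3 - <<'E'
from h import *
im,d=read_camera("scene"); w,dw=read_camera("wrist")
print("wrist wedge_tip/grip",[[np.round(world("wrist",x["point"]),4).tolist() for x in spot_point(q,"wrist")[:1]] for q in("wedge_grip","panel_lip")])
print("bystanders",{q:[np.round(world("scene",x["point"]),3).tolist() for x in spot_point(q,"scene")[:1]] for q in("block",)})
cv2.imwrite("pics/h.png",np.hstack([cv2.resize(im[190:270,260:340],(400,400),interpolation=cv2.INTER_CUBIC),cv2.resize(w,(400,300))[:300].repeat(1,0) if 0 else np.vstack([cv2.resize(w,(400,300)),np.zeros((100,400,3),np.uint8)])]))
E
python3 go.py 0.4478 0.0233 0.0045 10.4
```

```text
shift cm [-11.12  -2.07   0.12] rot [ 0.0029 -0.0045 -0.0005] F [-1.2  0.   4. ] yaw 10.43 z [-0.004 -0.003 -1.   ] open 0.029788492450692323 q [-0.01  0.24  1.78 -0.    1.13  1.38] t 11.1
TCP in base x,y mm -56.9 0.3 tip x 61.1
now [[19.48, 16.92, 346, 493], [19.33, 16.83, 352, 501]]
lip [([0.6204, 0.0521, 0.0156], 0.88), ([0.6154, 0.0583, 0.0102], 0.23)]
wrist wedge_tip/grip [[[0.5114, -0.0908, 0.0115]], [[0.6142, 0.0574, 0.0141]]]
bystanders {'block': [[0.451, 0.311, -0.003]]}
shift cm [-11.12  -2.08   0.12] rot [ 0.003  -0.0045 -0.0006] F [-0.5  0.4  3.9] yaw 10.44 z [-0.004 -0.003 -1.   ] open 0.02985579695397165 q [-0.01  0.24  1.78 -0.    1.13  1.38] t 11.5
TCP in base x,y mm -56.9 0.3 tip x 61.1
```

View pics/h.png

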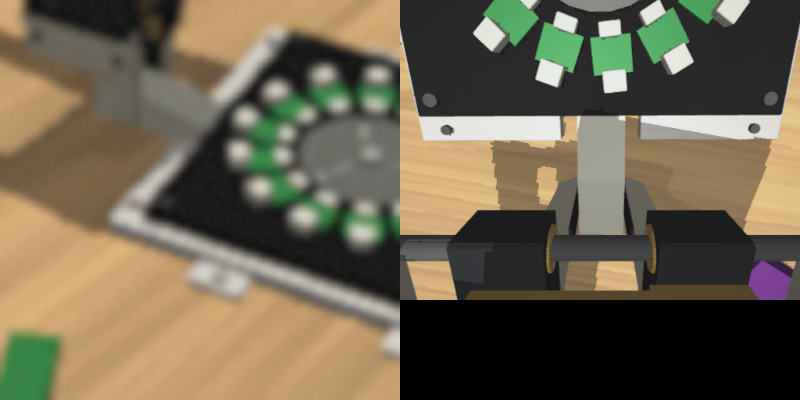

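The wrist view shows the wedge centred in the gap (rim ends at about x=562 and x=640, wedge at 578–626). The fingers are clear of the panel, and the lift holds at about 3.8 mm with the wedge still gripped. Handing in.

```bash
python3 -c "
from h import *
print(close_job()); s=read_state(); print(s['t'],s['tool_pos'],s['opening'],s['force'])"
```

```text
the job is handed in; nothing more can be done
None
the job is handed in; nothing more can be done
```

I pushed the tapered off-white wedge thin end first through the opening until the panel's front edge lifted about 3.8 mm. I handed the job in at about 11.5 s with the wedge still gripped; no verdict was reported.

- **Lift:** the depth images gave 3.7 to 3.9 mm, unchanged over about 1 s of holding.
- **Wedge position:** the tip is about 61 mm past the panel edge and about 0.3 mm off the opening's centre. These figures come from the arm's pose and my estimate of the base position. The wrist view also shows it centred in the gap.
- **Grip:** the fingers are open 29.8 mm on the 30 mm wedge at a 40 N setting. They stand in front of the bar, clear of the panel, and the tool is within 0.005 rad of vertical.
- **Bystanders:** the block measured within about 2 mm of where it started. I did not re-measure the screwdriver, jar, tape or spool, but I kept the arm's path clear of them.
- **Disagreements:**
  - The vision network put the lip at 15.6 to 16 mm in the scene camera and 14.1 mm in the wrist camera, within its 4 mm error.
  - With the wedge in place, it took the purple look-alike for the wedge's grip, so I ignored that reading.
  - The tool also read about 4 N vertically while holding, so the fingers may be taking some of the wedge's load.

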